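Hang the thread pail on the gated twin hook

ROBOT

A 6-joint arm with a two-finger parallel gripper is mounted at the origin on a cart in front of the work surface, level with it; the furniture and walls round the work are solid. World frame = base frame: x ahead of the robot, y to its left, z up, the work surface at z = 0. Lengths are in m, angles in rad, forces in N, time in s.
With the tool pointing down it reaches from about 0.275 to 0.825 m from the base axis. Payload 4.9 kg.
Tool frame: the origin (TCP) lies midway between the tips of the shut fingers; the grasp point (between the pads) lies 19 mm behind it (bot.grip_depth is the distance from the TCP to the grasp point, in m); y points along the fingers, x is the direction in which the jaws open and shut, and the axes are right-handed (so a half turn about y gives the same grasp; the last joint's range is limited). The gripper opens to 85 mm and grips with 20 to 120 N. Pads are 22 mm wide; open, the fingers measure 114 mm over their backs; the gripper's body (76 mm by 85 mm) begins 54 mm behind the grasp point. The pads swing forward as they close: fully open they stand 13 mm farther back than shut.
Start: joints at [-1.446, 0.326, -0.193, 1.052, 0, 1.437], TCP at [0.141, -0.532, 0.231] pointing down, gripper open.
Joint ranges: [-2.65, 2.65], [-0.97, 1.79], [-1.3, 1.35], [-1.93, 2.1], [-1.47, 1.37], [-3.14, 3.14]. Speed limits (rad/s): [2.57, 2.57, 3.14, 3.14, 3.14, 3.14].

INTERFACE

Orientations are given as a unit quaternion [w, x, y, z].
In Python, from cell import bot gives the robot as it stands. Calls block until the motion is done:
- bot.move_pose(position, orientation): joint-space move of the TCP to a pose.
- bot.move_linear(position, speed=0.15, rotation=None, until_force=None): straight line of the TCP; rotation=None keeps the orientation; speed is the mean speed in m/s. With until_force (N) it stops when the force on the tool has changed by that much, and returns True; else False.
- bot.goto_joints(angles): joint-space move.
- bot.set_gripper(opening, grasp_force=None): opening from 0.0 (shut) to 1.0 (fully open); grasp_force is the grip in N (None keeps the last); returns when the fingers have stopped.
- bot.wait(seconds).
- bot.solve_ik(position, orientation): joint angles nearest the present ones, or None.
- bot.camera(name): name is "scene" or "top" or "wrist"; returns the picture (420x560x3 uint8, red, green, blue); there is no depth.
- bot.calibration(name): a dict with "mtx" (3x3 intrinsics, pixels), "k1" (the pictures are not rectified: a ray, as slopes to the right and down, at radius r is drawn at 1 + k1 r^2 times it, then the intrinsics apply), "extrinsics" (4x4, takes a point from world to camera coordinates); the wrist camera has in their place "hand_eye" (4x4, takes a point from camera to tool coordinates, whose origin is the TCP and whose axes are the tool frame's). Camera axes: x right, y down, z forward; pixel columns grow to the right and rows downward; lengths in m; the calibration is good to about 2 mm. A picture is of the moment at which its call begins: read the wrist's pose just before it. calibration takes no time and is no camera call.
A pose or a line that the arm cannot do raises bot.PlanningError and nothing moves.
- bot.close_job(): hands the job in, once; it reports no verdict.
Trained networks look in the newest picture that a camera, given by its name, has taken for a name from the list of things; names that differ only in an ending like _2 or _b are one class to them, and where a whole thing is asked for, a point or a joint stands for the part that bears it (a point fixed in the world has none). Each returns a list of dicts, best first, with "confidence" (0 to 1); they miss things now and then, are a little off and sometimes report something else, mostly with a low value. They report only what shows in the picture. A call takes as long as a camera call.
- bot.search_frame(camera, thing): "bbox" ([left, top, width, height] in pixels, round what is visible of it).
Readings, each from a call of its own:
- bot.read_clock(): time.
- bot.read_joint_positions(): joint angles.
- bot.read_joint_vel(): joint speeds.
- bot.read_joint_efforts(): joint torques, N m.
- bot.read_position(): TCP position.
- bot.read_tool_rot(): TCP orientation.
- bot.read_ft_force(): force on the tool from outside, world axes, zero at the start.
- bot.read_moment(): the same for the moment, N m.
- bot.read_gripper_width(): opening from 0.0 (shut) to 1.0 (fully open).
Only numpy, scipy, OpenCV 4.12 (cv2) and the standard library are available. Lean on these libraries where they do the work, as an engineer would, in place of code of your own. Each camera call takes 0.05 s, during which the arm holds its last target. There are 200 camera calls.

TASK

Swing the folded wire bail of the small blue pail upright while the pail stays standing where it is. Then carry the pail by its bail to the yellow twin hook, lower the bail into both hooks and press gently, feeling the force, until both steel gates have snapped shut above it, and let the pail hang there. Do not force the hook stand, and leave the other things where they are.

Things in the scene. Friction and masses are not known exactly. Their poses are not given: they have to be found in the camera images.
- pail: Round blue pail, 75 mm high, rim 108 mm and foot 88 mm across, about 0.3 kg with two spools fixed in it. Origin: centre of its underside; z up. It stands loose and slides if pushed with 1 to 2 N. The bail's pivots lie 68 mm above the underside on the pail's y axis; the bail's side arms are at y = +-60 mm.
- bail (a joint): Angle of the wire bail about the pail's y axis: 0 = upright, in line with the pail's z; positive = folded towards the pail's -x side. Range -1.3 to 1.3 rad, starts at 1.0 to 1.2. Stiff pivots: near upright it stays where it is put; about 1 N at its bar moves it. 6 mm steel wire; its top bar is parallel to the pail's y, 115 mm from the pivots, straight from y = -50 to +50 mm.
- bail_grip (a point): Centre of the bail's top bar, inside a wooden grip sleeve 12 mm thick and 40 mm long (along the pail's y axis). To either side of the sleeve the bare 6 mm wire is what goes into the hooks. With the bail upright this point is 183 mm above the pail's underside.
- stand: Hook stand screwed to the bench. Origin: on the bench, plumb below where the bail's bar rests in the hooks. x points from there to the post (16 mm thick, 88 mm away, top 245 mm up), y is the direction in which the bar must lie, z up. Dark foot under the post, 110 x 90 x 8 mm. More than 25 N on the stand damages it. Its yellow head sits on a buffer spring (5 N per mm, 8 mm stroke).
- hook_high (a point): Point plumb over the stand's origin, 255 mm above the bench: where the centre of a seated bar lies when the head is clamped at its highest. The head may be clamped up to 40 mm lower (unmeasured), and sags 1 mm more under the pail, so find the height by feel or by eye.
- hook_mid (a point): Point plumb over the stand's origin, 235 mm up, midway between two J hooks of 8 mm bar at the stand's y = +-32 mm (56 mm clear between). From a seated bar's centre: throat 7 mm to -x (tip) and 13 mm to +x (shank), gates 19 mm up, tips to 33 mm up and 21 mm to -x, underside 11 mm down, cross bar joining the hooks 71 mm to +x. Open at the top, free in front (-x).
- gate_left (a joint): Steel spring gate across the throat of the hook on the stand's +y side: 0 = shut (level), to 1.45 rad = pushed down. The bar pushes the gates down, slips past their free ends (tip side) and they spring shut above it. Passing both takes 8 to 17 N down in all, least 3 mm to the tip side of the stand's origin; a pail merely resting on the gates holds them partly open.
- gate_right (a joint): The same gate on the hook at the stand's -y side.
- glass_jar: Bystander: glass jar with orange lid, 64 mm across, 72 mm high; origin at the centre of its underside.
- brush: Bystander: felt brush, 130 mm long, 36 mm high; origin at the centre of its underside.
- jack: Bystander: beech rounding jack, 150 mm long, 48 mm high; origin at the centre of its underside.
- clamp: Bystander: small clip clamp, 83 mm long, 28 mm high; origin at the centre of its underside.
- cream_spool: Bystander: cream thread spool, 33 mm across, 58 mm high; origin at the centre of its underside.

How it is judged:
By the outcome, as a careful person would: the job done as asked, in the order asked, and still so for the second after the job is handed in, with the robot touching nothing.
It also fails if it takes over 69 s, if anything falls off the work surface, if the arm or the gripper's body presses on something with over 40 N, if the wrist force passes 120 N, or if a joint passes its speed limit or range.

## Working session

There is one attempt and no reset: what is moved stays moved. The work goes in short steps, each a Python script; the robot and the scene stay as the last script left them, time stands still between calls to the robot, and variables do not carry over. Pictures are saved under pics/ and viewed, about 8 in all and at most 12, crops included, and the job is handed in when it is done.

```bash
ls; mkdir -p pics; python3 - <<'E'
from cell import bot
import cv2,numpy as np
for n in("scene","top"):
    im=bot.camera(n); cv2.imwrite(f"pics/{n}0.png",cv2.resize(im[:,:,::-1],(800,600),interpolation=cv2.INTER_CUBIC))
    for t in("pail","bail","bail_grip","stand","gate_left","glass_jar","brush","jack","clamp","cream_spool"):
        print(n,t,[(np.round(d["bbox"]).tolist(),round(d["confidence"],2)) for d in bot.search_frame(n,t)[:2]])
    c=bot.calibration(n); print(c["mtx"].tolist(),c["k1"],np.round(c["extrinsics"],4).tolist())
c=bot.calibration("wrist");print(c)
print(bot.read_clock(),bot.read_tool_rot(),bot.grip_depth)
E
```

```text
pics
scene pail [([207.0, 249.0, 71.0, 53.0], 0.68), ([210.0, 264.0, 68.0, 16.0], 0.58)]
scene bail [([210.0, 265.0, 67.0, 14.0], 0.8)]
scene bail_grip [([208.0, 263.0, 73.0, 17.0], 0.56)]
scene stand [([264.0, 143.0, 56.0, 103.0], 0.68), ([193.0, 300.0, 50.0, 50.0], 0.31)]
scene gate_left [([323.0, 251.0, 14.0, 32.0], 0.46)]
scene glass_jar [([160.0, 278.0, 36.0, 47.0], 0.95)]
scene brush [([352.0, 234.0, 27.0, 18.0], 0.61), ([193.0, 299.0, 49.0, 53.0], 0.6)]
scene jack [([294.0, 284.0, 67.0, 39.0], 0.73), ([268.0, 142.0, 51.0, 102.0], 0.66)]
scene clamp [([348.0, 236.0, 33.0, 15.0], 0.79)]
scene cream_spool [([321.0, 250.0, 15.0, 31.0], 0.88)]
[[469.96661051188494, 0.0, 282.9706361387358], [0.0, 469.96661051188494, 215.11498794727163], [0.0, 0.0, 1.0]] -0.045843313496297576 [[-0.6223, -0.7824, -0.026, 0.4545], [-0.3567, 0.313, -0.8802, 0.2998], [0.6968, -0.5385, -0.4738, 0.7135], [0.0, 0.0, 0.0, 1.0]]
top pail [([214.0, 187.0, 66.0, 59.0], 0.56)]
top bail [([214.0, 190.0, 47.0, 57.0], 0.77)]
top bail_grip [([212.0, 190.0, 62.0, 55.0], 0.74)]
top stand [([318.0, 138.0, 40.0, 48.0], 
[... 539 characters left out ...]
 [-0.9951, -0.0238, -0.096, 0.5704], [0.0957, 0.0144, -0.9953, 1.3736], [0.0, 0.0, 0.0, 1.0]]
{'mtx': array([[301.55250215,   0.        , 278.48930297],
       [  0.        , 301.55250215, 207.49875565],
       [  0.        ,   0.        ,   1.        ]]), 'k1': -0.021450232230118715, 'hand_eye': array([[ 9.99998723e-01,  1.39940228e-03,  7.71668709e-04,
         3.76370479e-04],
       [-3.55685706e-04, -2.75861154e-01,  9.61197429e-01,
        -1.41644852e-01],
       [ 1.55797529e-03, -9.61196476e-01, -2.75860304e-01,
         7.04920079e-02],
       [ 0.00000000e+00,  0.00000000e+00,  0.00000000e+00,
         1.00000000e+00]])}
1.1 [ 0.56035799 -0.56031875  0.43129909 -0.43130374] 0.0187
```

```bash
python3 - <<'E'
import cv2,numpy as np
# saved at 800x600 => scale 1.4286
t=cv2.imread("pics/top0.png");s=cv2.imread("pics/scene0.png")
def crop(im,l,tp,w,h,k):
    f=800/560; c=im[int(tp*f):int((tp+h)*f),int(l*f):int((l+w)*f)]
    return cv2.resize(c,(int(w*k),int(h*k)),interpolation=cv2.INTER_CUBIC)
a=crop(t,180,120,210,150,3.8); cv2.imwrite("pics/c1.png",a)
b=crop(s,150,130,240,230*0+225,2.6*1.0); cv2.imwrite("pics/c2.png",b)
E
```

```text
(no output)
```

View pics/c1.png

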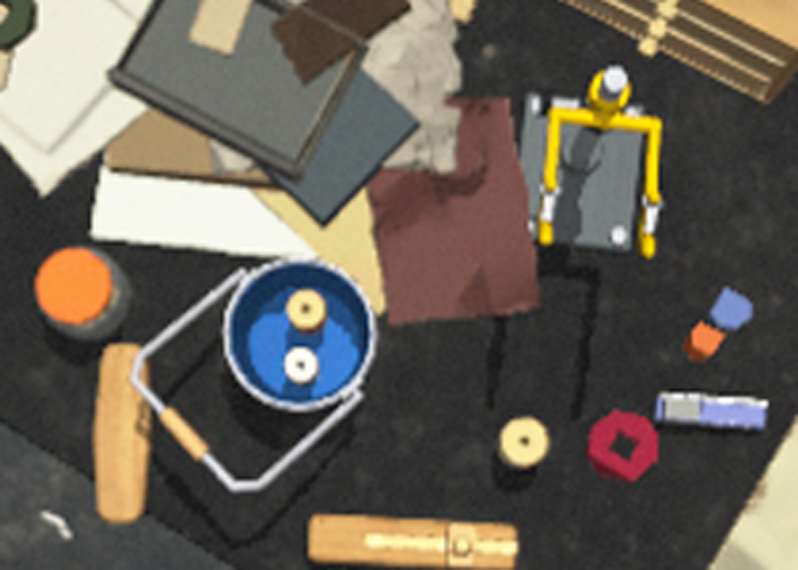

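View pics/c2.png

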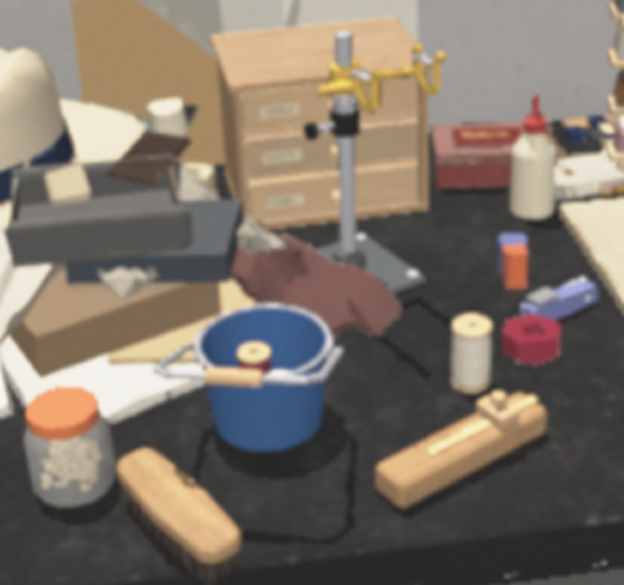

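```bash
cat > h.py <<'E'
from cell import bot
import numpy as np, cv2
from scipy.optimize import least_squares
from scipy.spatial.transform import Rotation as R
def project(P,c,E=None):
    E=np.array(c["extrinsics"]) if E is None else E
    q=(E[:3,:3]@np.atleast_2d(P).T).T+E[:3,3]; s=q[:,:2]/q[:,2:]
    s=s*(1+c["k1"]*(s**2).sum(1,keepdims=True))
    return s*np.array([c["mtx"][0,0],c["mtx"][1,1]])+np.array([c["mtx"][0,2],c["mtx"][1,2]])
def wristE():
    """world->wrist camera; call just before the picture"""
    p=bot.read_position(); q=bot.read_tool_rot()
    T=np.eye(4); T[:3,:3]=R.from_quat(np.roll(q,-1)).as_matrix(); T[:3,3]=p
    return np.linalg.inv(T@bot.calibration("wrist")["hand_eye"])
def pose2(x,y,a,L):
    L=np.atleast_2d(L); c,s=np.cos(a),np.sin(a)
    return np.c_[x+c*L[:,0]-s*L[:,1],y+s*L[:,0]+c*L[:,1],L[:,2]]
def pail_pts(v):
    x,y,a,t=v; s,c=-.115*np.sin(t),.068+.115*np.cos(t)
    return pose2(x,y,a,[[0,0,.075],[s,0,c],[s,.05,c],[s,-.05,c],[0,.06,.068],[0,-.06,.068]])
def quat(yaw,al,flip=0):
    """tool: approach tilted al from straight down towards dir yaw (rotation about its normal); jaw in that plane"""
    u=np.array([np.cos(yaw),np.sin(yaw),0]);z=np.array([0,0,1.])
    y=np.sin(al)*u-np.cos(al)*z; x=np.cos(al)*u+np.sin(al)*z
    if flip: x=-x
    return np.roll(R.from_matrix(np.c_[x,y,np.cross(x,y)]).as_quat(),1), y
E
cat > fit.py <<'E'
from h import *
ct,cs=bot.calibration("top"),bot.calibration("scene")
T=np.array([[301,334],[184,433],[138,375],[234,487],[245,272],[360,395]])/3.8+[180,120]
S=np.array([[265,343],[233,376]])/2.6+[150,130]
def f(v):
    P=pail_pts(v); return np.r_[(project(P,ct)-T).ravel(),(project(P[:2],cs)-S).ravel()]
r=least_squares(f,[.5,.1,-.78,1.1],loss="soft_l1"); print(np.round(r.x,4),np.round(r.fun,1))
np.save("pail.npy",r.x)
x,y,a,t=r.x; u=np.array([np.cos(a),np.sin(a),0]); piv=np.array([x,y,.068])
for flip in (0,1):
  for off in (0,.2,.4,.6):
    ok=[]
    for th in np.linspace(t,0,6):
        q,ap=quat(a,th-off,flip); G=piv+.115*(np.cos(th)*np.array([0,0,1])-np.sin(th)*u)
        ok.append([bot.solve_ik(G+ap*(bot.grip_depth-d),q) is not None for d in (0,.1)])
    print(flip,off,np.array(ok).astype(int).tolist())
E
python3 fit.py; python3 - <<'E'
import cv2
s=cv2.imread("pics/scene0.png");f=800/560
c=s[int(138*f):int(250*f),int(255*f):int(335*f)]
cv2.imwrite("pics/c3.png",cv2.resize(c,None,fx=5.2/f*1.0,fy=5.2/f,interpolation=cv2.INTER_CUBIC))
E
```

```text
[ 0.5694  0.2071 -0.8033  1.1351] [ 0.2 -0.1  0.2 -0.5 -0.6  0.5  0.1 -0.4 -0.   0.1 -0.1  0.6 -0.1 -0.3
  0.1  0. ]
0 0 [[1, 1], [1, 1], [1, 1], [1, 1], [1, 1], [1, 1]]
0 0.2 [[1, 1], [1, 1], [1, 1], [1, 1], [1, 1], [1, 1]]
0 0.4 [[1, 1], [1, 1], [1, 1], [1, 1], [1, 1], [1, 1]]
0 0.6 [[1, 1], [1, 1], [1, 1], [1, 1], [1, 1], [1, 1]]
1 0 [[1, 1], [1, 1], [1, 1], [1, 1], [1, 1], [1, 1]]
1 0.2 [[1, 1], [1, 1], [1, 1], [1, 1], [1, 1], [1, 1]]
1 0.4 [[1, 1], [1, 1], [1, 1], [1, 1], [1, 1], [1, 1]]
1 0.6 [[1, 1], [1, 1], [1, 1], [1, 1], [1, 1], [1, 1]]
```

View pics/c3.png

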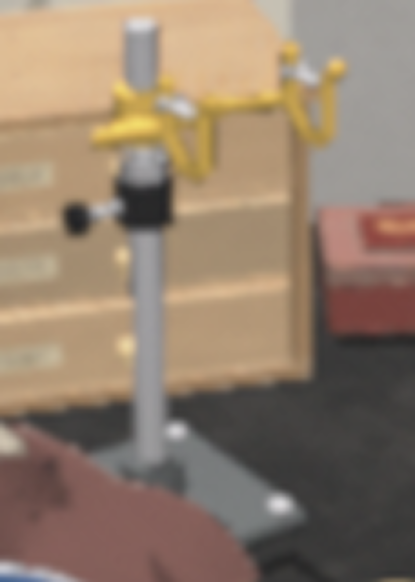

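```bash
cat > fits.py <<'E'
from h import *
ct,cs=bot.calibration("top"),bot.calibration("scene")
T=np.array([[615,78],[546,237],[649,247]])/3.8+[180,120]
S=np.array([[141,25],[337,69],[321,144],[198,179]])/5.2+[255,138]
def pts(v):
    x,y,a,h=v; return pose2(x,y,a,[[.088,0,.245],[-.019,.032,h+.031],[-.019,-.032,h+.031],[.0,-.032,h-.011],[.0,.032,h-.011]])
def f(v):
    P=pts(v); return np.r_[(project(P,ct)[:3]-T).ravel(),(project(P[[0,2,3,4]],cs)-S).ravel()]
r=least_squares(f,[.65,-.05,0,.235],loss="soft_l1"); print(np.round(r.x,4),np.round(r.fun,1)); np.save("stand.npy",r.x)
v=r.x; X=lambda L:pose2(*v[:3],L)
L=[[.033,.045,0],[.033,-.045,0],[.143,.045,0],[.143,-.045,0],[.071,.032,v[3]],[.071,-.032,v[3]],[-.019,.032,v[3]+.031]]
print(((project(X(L),cs)-[255,138])*5.2).round(),((project(X(L),ct)-[180,120])*3.8).round())
b=bot
x,y,a,t=np.load("pail.npy"); q0=[]
for flip in(0,1):
    J=[b.solve_ik([x,y,.3],quat(a,0,flip)[0])]
    for ya in (v[2],v[2]+np.pi,):
        for fl in(0,1):
            j=b.solve_ik([v[0],v[1],.3],quat(ya,0,fl)[0]); J.append(j)
    print(flip,[None if j is None else np.round(j,2).tolist() for j in J])
E
python3 fits.py
```

```text
[ 0.6289  0.0156 -0.0977  0.2183] [ 0.6 -0.1  0.3  0.7  0.5  1.4 -0.5 -0.4  0.5 -0.5 -1.7  0.2 -1.6  0.1]
[[135. 571.]
 [291. 514.]
 [ 17. 476.]
 [167. 425.]
 [100. 106.]
 [219.  75.]
 [214. 100.]] [[512. 219.]
 [632. 234.]
 [529.  75.]
 [648.  90.]
 [559. 107.]
 [660. 120.]
 [547. 240.]]
0 [[0.23, 0.4, 0.09, 1.26, 0.0, 2.6], [-0.09, 0.45, 0.17, 1.29, 0.0, 1.58], [-0.09, 0.45, 0.17, 1.29, 0.0, -1.57], [-0.09, 0.45, 0.17, 1.29, 0.0, -1.57], [-0.09, 0.45, 0.17, 1.29, 0.0, 1.58]]
1 [[0.23, 0.4, 0.09, 1.26, 0.0, -0.54], [-0.09, 0.45, 0.17, 1.29, 0.0, 1.58], [-0.09, 0.45, 0.17, 1.29, 0.0, -1.57], [-0.09, 0.45, 0.17, 1.29, 0.0, -1.57], [-0.09, 0.45, 0.17, 1.29, 0.0, 1.58]]
```

```bash
python3 - <<'E'
from h import *
v=np.load("stand.npy")
bot.move_linear([.141,-.532,.36],speed=.2)
q,_=quat(v[2],0,0)
bot.move_pose([v[0],v[1],.36],q)
bot.wait(.2)
E=wristE(); np.save("E1.npy",E); im=bot.camera("wrist"); cv2.imwrite("pics/w1raw.png",im[:,:,::-1])
print(bot.read_clock(),bot.read_ft_force(),bot.read_joint_positions().round(2))
c=bot.calibration("wrist")
L=[[.088,0,.245]]+[[x,y,v[3]+z] for y in(.032,-.032) for x,z in((-.019,.031),(0,-.007),(.071,0))]
P=project(pose2(*v[:3],L),c,E); print(P.round())
o=im[:,:,::-1].copy()
for p in P: cv2.circle(o,tuple(int(i) for i in p),2,(255,0,255),1)
m=P.mean(0); x0=int(np.clip(m[0]-130,0,300)); y0=int(np.clip(m[1]-97,0,225)); print(x0,y0)
cv2.imwrite("pics/w1.png",cv2.resize(o[y0:y0+195,x0:x0+260],None,fx=3,fy=3,interpolation=cv2.INTER_CUBIC))
E
```

```text
4.7333 [ 0.34216091 -0.25501061 -0.45513466] [-0.09  0.44  0.31  1.43 -0.    1.58]
[[377. 203.]
 [255. 167.]
 [278. 161.]
 [353. 162.]
 [256. 238.]
 [278. 224.]
 [349. 227.]]
176 100
```

View pics/w1.png

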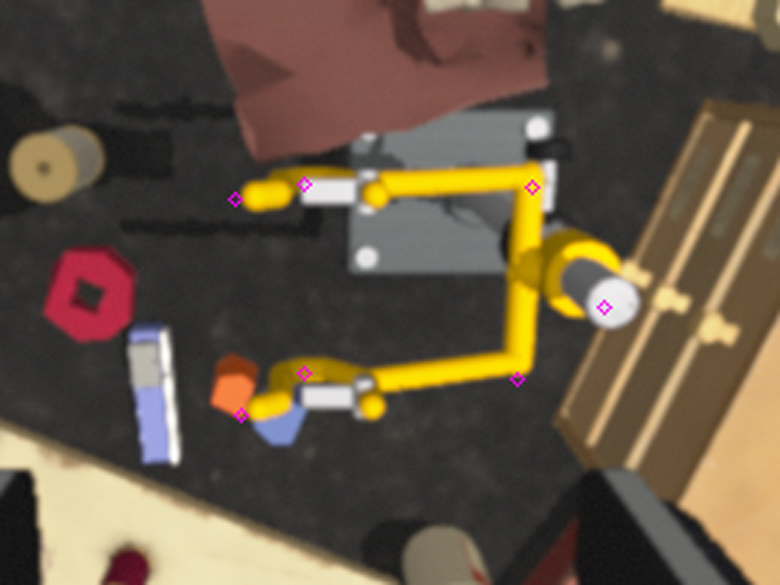

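```bash
cat > fits2.py <<'E'
from h import *
ct,cs,cw=[bot.calibration(n) for n in("top","scene","wrist")]; E=np.load("E1.npy")
T=np.array([[615,78],[547,236],[649,246],[553,118],[657,121]])/3.8+[180,120]
S=np.array([[141,25],[337,69],[321,144],[198,179]])/5.2+[255,138]
W=np.array([[614,303],[258,195],[264,406],[532,180],[517,359]])/3+[176,100]
def pts(v):
    x,y,a,h,c=v; return pose2(x,y,a,[[.088,0,.245],[-.017,.032,h+.029],[-.017,-.032,h+.029],[.071,.032,c],[.071,-.032,c],[.0,-.032,h-.011],[.0,.032,h-.011]])
def f(v):
    P=pts(v); return np.r_[(project(P,ct)[:5]-T).ravel(),(project(P[[0,2,5,6]],cs)-S).ravel(),(project(P[:5],cw,E)-W).ravel()]
r=least_squares(f,[.63,.0156,-.1,.22,.22],loss="soft_l1"); print(np.round(r.x,4)); print(np.round(r.fun,1).reshape(-1,2).tolist()); np.save("stand.npy",r.x[:4])
E
python3 fits2.py
```

```text
[ 0.6321  0.0161 -0.0965  0.2169  0.201 ]
[[0.3, -1.5], [-0.2, -1.1], [0.2, -0.4], [0.9, -2.6], [-0.5, -0.2], [-1.6, -0.7], [-1.2, 0.3], [-2.8, 0.4], [-2.7, 0.3], [0.2, 0.6], [-0.8, 0.4], [-1.6, 0.6], [-1.0, -1.0], [0.0, 0.6]]
```

```bash
python3 - <<'E'
from h import *
x,y,a,t=np.load("pail.npy"); u=np.array([np.cos(a),np.sin(a),0]); z=np.array([0,0,1.]); piv=np.array([x,y,.068])
def tcp(th,back=0,dz=0):
    q,ap=quat(a,th); return piv+.115*(np.cos(th)*z-np.sin(th)*u)+ap*(bot.grip_depth-back)+dz*z,q
bot.set_gripper(.45,40)
p,q=tcp(t,.13); print(p)
bot.move_pose(p,q)
print(bot.read_joint_positions().round(2))
f0=bot.read_ft_force()
print(bot.move_linear(tcp(t)[0],speed=.08,until_force=4))
f1=bot.read_ft_force(); print((f1-f0).round(2))
bot.set_gripper(0,40); bot.wait(.1)
print(bot.read_gripper_width(),(bot.read_ft_force()-f0).round(2),bot.read_clock())
E=wristE(); im=bot.camera("wrist"); cv2.imwrite("pics/w2.png",im[:,:,::-1])
im=bot.camera("scene"); cv2.imwrite("pics/s2.png",cv2.resize(im[150:350,140:340,::-1],None,fx=3,fy=3,interpolation=cv2.INTER_CUBIC))
np.save("f0.npy",f0)
E
```

```text
[0.42696062 0.35470105 0.16350451]
[ 1.04  0.78 -0.15  1.18 -1.06 -2.55]
False
[ 0.29 -0.65 -0.41]
0.12727290793041032 [-1.    0.44 -0.82] 10.925
```

View pics/s2.png

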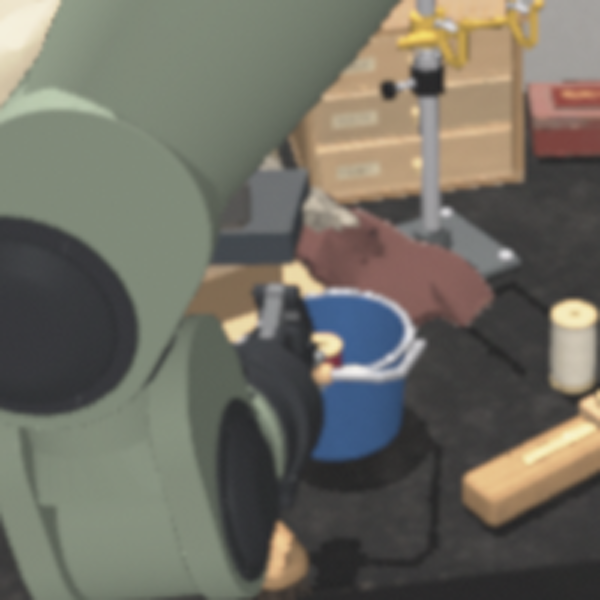

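```bash
python3 - <<'E'
from h import *
x,y,a,t=np.load("pail.npy"); u=np.array([np.cos(a),np.sin(a),0]); z=np.array([0,0,1.]); piv=np.array([x,y,.068])
print("ft",(bot.read_ft_force()-np.load("f0.npy")).round(2))
for off in (0,.3,-.2):
  for fl in (0,1):
    for th in np.linspace(t,0,9):
      q,ap=quat(a,th-off,fl); j=bot.solve_ik(piv+.115*(np.cos(th)*z-np.sin(th)*u)+ap*bot.grip_depth,q)
      print(off,fl,round(th,2),None if j is None else np.round(j,2))
E
```

```text
ft [-0.55  1.37  0.06]
0 0 1.14 [ 0.84  0.74 -0.39  0.61 -1.13 -2.96]
0 0 0.99 [ 0.79  0.63 -0.42  0.55 -0.99 -3.09]
0 0 0.85 [ 0.73  0.55 -0.43  0.55 -0.85  3.09]
0 0 0.71 [ 0.66  0.48 -0.43  0.57 -0.7   3.  ]
0 0 0.57 [ 0.58  0.43 -0.4   0.62 -0.56  2.92]
0 0 0.43 [ 0.49  0.41 -0.36  0.68 -0.41  2.84]
0 0 0.28 [ 0.4   0.41 -0.3   0.76 -0.26  2.76]
0 0 0.14 [ 0.31  0.43 -0.22  0.85 -0.13  2.68]
0 0 0.0 [ 0.23  0.48 -0.14  0.95  0.    2.6 ]
0 1 1.14 [ 0.84  0.74 -0.39  0.61 -1.13  0.18]
0 1 0.99 [ 0.79  0.63 -0.42  0.55 -0.99  0.05]
0 1 0.85 [ 0.73  0.55 -0.43  0.55 -0.85 -0.05]
0 1 0.71 [ 0.66  0.48 -0.43  0.57 -0.7  -0.14]
0 1 0.57 [ 0.58  0.43 -0.4   0.62 -0.56 -0.22]
0 1 0.43 [ 0.49  0.41 -0.36  0.68 -0.41 -0.3 ]
0 1 0.28 [ 0.4   0.41 -0.3   0.76 -0.26 -0.38]
0 1 0.14 [ 0.31  0.43 -0.22  0.85 -0.13 -0.46]
0 1 0.0 [ 0.23  0.48 -0.14  0.95  0.   -0.54]
0.3 0 1.14 [ 0.76  0.59 -0.44  0.54 -0.84  3.13]
0.3 0 0.99 [ 0.69  0.51 -0.43  0.56 -0.69  3.04]
0.3 0 0.85 [ 0.61  0.46 -0.41  0.61 -0.54  2.96]
0.3 0 0.71 [ 0.53  0.43 -0.37  0.67 -0.4   2.88]
0.3 0 0.57 [ 0.44  0.42 -0.32  0.75 -
[... 838 characters left out ...]
8]
-0.2 0 0.57 [ 0.66  0.48 -0.43  0.56 -0.76  2.99]
-0.2 0 0.43 [ 0.58  0.43 -0.41  0.6  -0.61  2.91]
-0.2 0 0.28 [ 0.49  0.41 -0.36  0.66 -0.46  2.83]
-0.2 0 0.14 [ 0.4   0.41 -0.31  0.73 -0.32  2.75]
-0.2 0 0.0 [ 0.31  0.43 -0.24  0.82 -0.18  2.68]
-0.2 1 1.14 [ 0.88  0.88 -0.3   0.82 -1.31  0.44]
-0.2 1 0.99 [ 0.84  0.74 -0.38  0.63 -1.19  0.2 ]
-0.2 1 0.85 [ 0.79  0.64 -0.42  0.55 -1.05  0.05]
-0.2 1 0.71 [ 0.73  0.55 -0.44  0.54 -0.91 -0.06]
-0.2 1 0.57 [ 0.66  0.48 -0.43  0.56 -0.76 -0.15]
-0.2 1 0.43 [ 0.58  0.43 -0.41  0.6  -0.61 -0.23]
-0.2 1 0.28 [ 0.49  0.41 -0.36  0.66 -0.46 -0.31]
-0.2 1 0.14 [ 0.4   0.41 -0.31  0.73 -0.32 -0.39]
-0.2 1 0.0 [ 0.31  0.43 -0.24  0.82 -0.18 -0.46]
```

```bash
cat > arc.py <<'E'
from h import *
x,y,a,t=np.load("pail.npy"); u=np.array([np.cos(a),np.sin(a),0]); z=np.array([0,0,1.]); piv=np.array([x,y,.068])
def tcp(th,back=0):
    q,ap=quat(a,th,1); return piv+.115*(np.cos(th)*z-np.sin(th)*u)+ap*(bot.grip_depth-back),q
E
python3 - <<'E'
from arc import *
bot.set_gripper(.45)
bot.move_linear(tcp(t,.13)[0],speed=.15)
p,q=tcp(t,.13); bot.move_pose(p,q); bot.wait(.1); f0=bot.read_ft_force()
print(bot.move_linear(tcp(t)[0],speed=.1,until_force=4))
bot.set_gripper(0,40); bot.wait(.1)
print(bot.read_joint_positions().round(2),bot.read_gripper_width(),(bot.read_ft_force()-f0).round(2),bot.read_clock())
for th in np.linspace(t,0,9)[1:]:
    p,q=tcp(th); bot.move_linear(p,speed=.05,rotation=q)
    f=bot.read_ft_force()-f0; print(round(th,2),f.round(2),np.round(bot.read_moment(),2))
    if np.linalg.norm(f)>8: print("stop"); break
print(bot.read_clock(),bot.read_position(),tcp(0)[0])
o=[]
for n in("scene","top"):
    im=bot.camera(n); cv2.imwrite(f"pics/{n}3.png",im[:,:,::-1])
a_=cv2.imread("pics/scene3.png")[150:350,140:340];b_=cv2.imread("pics/top3.png")[140:280,180:320]
cv2.imwrite("pics/v3.png",np.hstack([cv2.resize(i,(400,400),interpolation=cv2.INTER_CUBIC) for i in(a_,b_)]))
E
```

```text
False
[ 0.84  0.74 -0.39  0.61 -1.13  0.18] 0.12025659969524334 [-1.75  1.87  1.75] 17.0833
0.99 [-3.    1.95  1.72] [0.55 0.48 0.06]
0.85 [-3.49  3.67  5.73] [0.35 0.38 0.06]
0.71 [-4.65  5.76  8.41] [0.37 0.24 0.09]
stop
18.3583 [0.52578134 0.25268014 0.14092026] [0.56941657 0.20706338 0.1643    ]
```

View pics/v3.png

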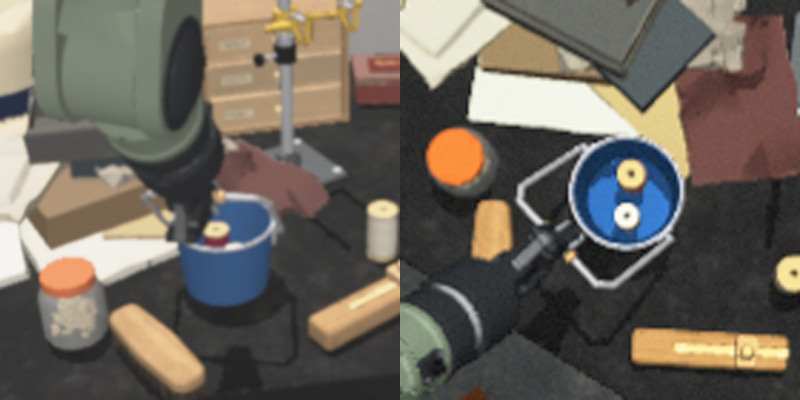

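```bash
python3 - <<'E'
from arc import *
th=np.linspace(t,0,9)[3]; fs=bot.read_ft_force(); e=np.zeros(3)
f0=np.array([.3,-.4,-.5])  # rest reading
try: 
    k=1
    ths=[th]*4+list(np.linspace(th,0,9)[1:])+[0]*2
    for th in ths:
        rad=np.cos(th)*z-np.sin(th)*u; tan=np.cos(th)*u+np.sin(th)*z
        f=bot.read_ft_force()-f0; fr=f@rad
        if abs(fr)>1.5: e+=rad*np.clip(fr*.00015,-.0008,.0008)
        p,q=tcp(th); bot.move_linear(p+e,speed=.05,rotation=q)
        f=bot.read_ft_force()-f0; print(round(th,2),f.round(2),"rad %.1f tan %.1f bar %.1f"%(f@rad,f@tan,f@np.cross(z,u)),(e*1e3).round(1))
        if np.linalg.norm(f)>13: print("stop"); break
finally: print(bot.read_clock(),bot.read_gripper_width()); np.save("e.npy",e)
E
```

```text
0.71 [-1.1   2.51  3.64] rad 4.4 tan 0.4 bar 0.9 [-0.4  0.4  0.6]
0.71 [-0.05  0.1   0.3 ] rad 0.3 tan 0.1 bar 0.0 [-0.7  0.7  1.1]
0.71 [ 0.08 -0.55 -0.59] rad -0.7 tan -0.0 bar -0.3 [-0.7  0.7  1.1]
0.71 [ 0.38  0.23 -0.51] rad -0.4 tan -0.3 bar 0.4 [-0.7  0.7  1.1]
0.62 [-2.57  3.57  5.71] rad 7.2 tan -0.2 bar 0.6 [-0.7  0.7  1.1]
0.53 [-2.53  4.7   8.78] rad 10.2 tan 0.0 bar 1.4 [-0.9  1.   1.8]
0.44 [-1.21  3.05  5.98] rad 6.7 tan -0.2 bar 1.3 [-1.2  1.2  2.5]
0.35 [-0.16  1.79  1.49] rad 1.9 tan -0.8 bar 1.1 [-1.4  1.4  3.3]
0.27 [ 0.27  0.87 -0.24] rad -0.1 tan -0.5 bar 0.8 [-1.4  1.5  3.5]
0.18 [ 0.36 -0.53 -1.95] rad -2.0 tan 0.3 bar -0.1 [-1.4  1.5  3.5]
0.09 [-0.66  0.69 -1.05] rad -1.0 tan -1.0 bar 0.0 [-1.4  1.5  3.2]
0.0 [-0.66  0.91 -0.89] rad -0.9 tan -1.1 bar 0.2 [-1.4  1.5  3.2]
0 [ 0.47  0.18 -2.77] rad -2.8 tan 0.2 bar 0.5 [-1.4  1.5  3.2]
0 [-0.56  0.73 -2.94] rad -2.9 tan -0.9 bar 0.1 [-1.4  1.5  2.8]
22.525 0.12233629338386637
```

```bash
python3 - <<'E'
from arc import *
p=bot.read_position(); print(p)
print(bot.move_linear(p-[0,0,.004],speed=.01,until_force=2.5)); print(bot.read_position()-p,bot.read_ft_force().round(2))
for n in("scene","top"):
    im=bot.camera(n); cv2.imwrite(f"pics/{n}4.png",im[:,:,::-1])
a_=cv2.imread("pics/scene4.png")[170:320,150:300];b_=cv2.imread("pics/top4.png")[150:270,190:310]
cv2.imwrite("pics/v4.png",np.hstack([cv2.resize(i,(400,400),interpolation=cv2.INTER_CUBIC) for i in(a_,b_)]))
P=pail_pts([x,y,a,0]); print(((project(P,bot.calibration("scene"))-[150,170])*400/150).round().tolist(),((project(P,bot.calibration("top"))-[190,150])*400/120).round().tolist(),bot.read_clock())
E
```

```text
[0.56782448 0.20859905 0.1670136 ]
True
[ 0.00060852  0.00012114 -0.00063632] [0.97 0.41 4.71]
[[272.0, 244.0], [263.0, 121.0], [196.0, 118.0], [331.0, 124.0], [196.0, 248.0], [349.0, 256.0]] [[231.0, 193.0], [224.0, 178.0], [178.0, 128.0], [270.0, 227.0], [182.0, 139.0], [282.0, 248.0]] 22.8667
```

View pics/v4.png

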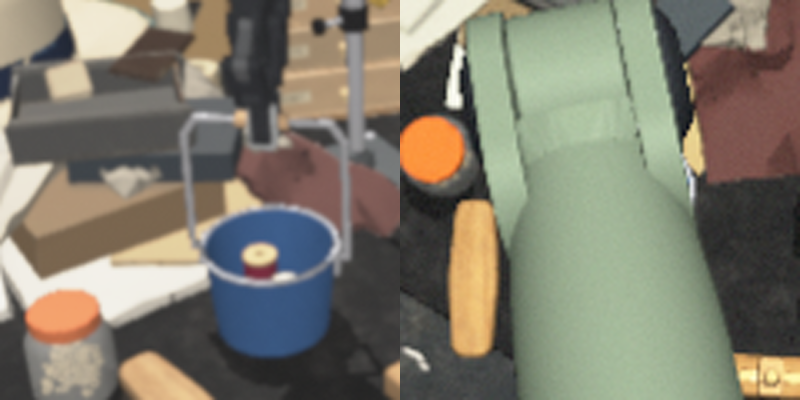

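```bash
python3 - <<'E'
from h import *
s=np.load("stand.npy"); us=np.array([np.cos(s[2]),np.sin(s[2]),0]); q,_=quat(s[2],0,1); B=.0168
bot.set_gripper(0,80)
p=bot.read_position(); f0=bot.read_ft_force()
bot.move_linear([p[0],p[1],.285-B],speed=.12)
o=np.array([s[0],s[1],.285-B])
bot.move_linear(o-.14*us,speed=.15,rotation=q)
bot.move_linear(o-.003*us,speed=.1); bot.wait(.3)
E=wristE(); np.save("E5.npy",E); im=bot.camera("wrist"); cv2.imwrite("pics/w5raw.png",im[:,:,::-1])
im2=bot.camera("scene"); cv2.imwrite("pics/s5.png",im2[:,:,::-1])
print(bot.read_position(),bot.read_ft_force().round(2),bot.read_gripper_width(),bot.read_clock(),bot.read_joint_positions().round(2))
c=bot.calibration("wrist"); T=np.array([[0,0,.285]])
L=[[-.017,.032,s[3]+.029],[-.017,-.032,s[3]+.029],[.088,0,.245],[-.003,.05,.285],[-.003,-.05,.285]]
print(project(pose2(*s[:3],L),c,E).round())
A=cv2.resize(im[:,:,::-1],(480,360),interpolation=cv2.INTER_AREA); Bc=cv2.resize(im2[120:240,245:350,::-1],(315,360),interpolation=cv2.INTER_CUBIC)
cv2.imwrite("pics/v5.png",np.hstack([A,Bc]))
E
```

```text
[0.62908107 0.01636672 0.26833441] [ 0.28  0.18 -4.25] 0.10699951225269254 27.4583 [-0.09  0.46  0.1   1.21 -0.   -1.57]
[[302. 293.]
 [305. 192.]
 [126. 244.]
 [279. 366.]
 [280. 171.]]
```

View pics/v5.png

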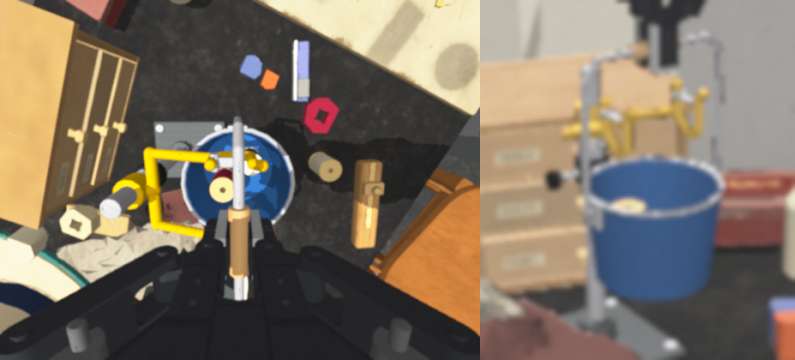

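```bash
python3 - <<'E'
import cv2
im=cv2.imread("pics/w5raw.png"); cv2.imwrite("pics/w5c.png",cv2.resize(im[120:240,200:340],None,fx=5,fy=5,interpolation=cv2.INTER_CUBIC))
E
```

```text
(no output)
```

View pics/w5c.png

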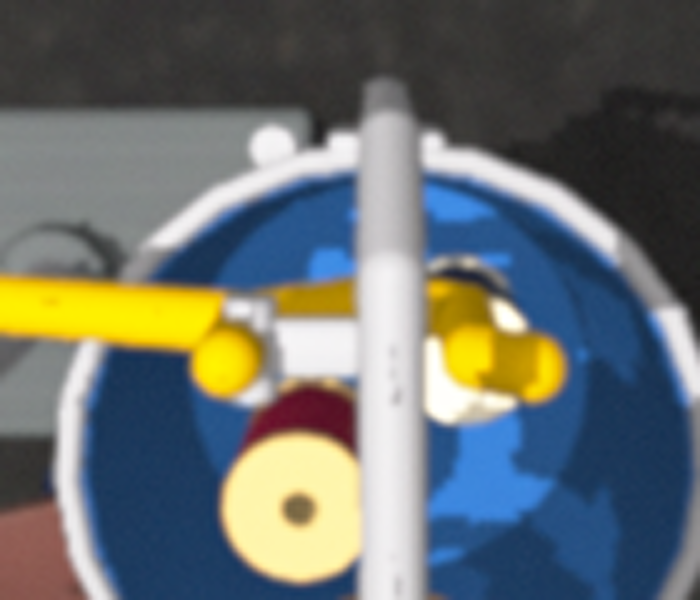

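```bash
python3 - <<'E'
from h import *
s=np.load("stand.npy");E=np.load("E5.npy");c=bot.calibration("wrist")
for h in(s[3]-.002,s[3]+.003):
  L=[[-.017,-.032,h+.029],[-.011,-.032,h+.022],[.017,-.032,h+.022],[.017,-.032,h+.029],[-.003,-.032,.285],[.002,-.032,h+.029],[-.003,-.032,h+.029]]
  print(round(h,4),project(pose2(*s[:3],L),c,E).round(1).tolist())
E
```

```text
0.2149 [[304.2, 191.3], [293.0, 188.6], [245.3, 188.5], [244.0, 191.2], [279.7, 212.3], [270.6, 191.2], [279.4, 191.2]]
0.2199 [[305.0, 193.3], [293.4, 190.5], [244.4, 190.4], [243.0, 193.2], [279.7, 212.3], [270.3, 193.2], [279.4, 193.2]]
```

```bash
python3 - <<'E'
from h import *
s=np.load("stand.npy"); us=np.array([np.cos(s[2]),np.sin(s[2]),0]); B=.0168
p=bot.read_position()-.0007*us; p[2]=.251-B
print(bot.move_linear(p,speed=.04,until_force=6)); bot.wait(.1)
f0=-4.25; peak=0; log=[]
for i in range(48):
    p[2]-=.001; bot.move_linear(p,speed=.03)
    f=bot.read_ft_force(); g=f[2]-f0; peak=max(peak,g); bz=bot.read_position()[2]+B
    log.append((round(bz*1e3,1),*np.round([f[0],f[1],g],1)))
    if g>19 or np.hypot(f[0],f[1])>10 or bz<.207: break
    if peak>7 and bz<.228 and g>8.0: break
for l in log: print(*l)
print(bot.read_clock(),bot.read_gripper_width())
E
```

```text
False
250.0 0.1 0.2 1.9
248.9 -0.5 -0.4 1.3
247.9 0.5 0.2 1.0
246.9 0.7 -0.0 0.9
245.9 -0.1 0.2 1.4
245.0 0.6 -0.1 1.6
243.9 0.4 0.3 1.1
242.9 0.1 0.2 1.1
241.9 -0.6 0.4 0.8
241.0 0.4 -0.1 1.6
240.1 -0.2 -0.1 1.8
239.1 -1.2 0.5 3.0
238.1 -0.9 -0.7 3.8
237.1 -1.1 -0.2 3.7
236.1 -0.4 0.7 4.6
235.1 -0.1 0.3 3.8
234.1 -0.2 0.7 5.1
233.1 -0.1 0.2 6.8
232.2 0.8 -0.5 6.8
231.2 0.8 -0.3 7.6
230.2 0.1 -1.0 8.3
229.1 -0.1 -0.6 9.4
228.1 -0.5 -0.4 9.2
227.1 -0.4 1.6 8.7
34.5583 0.11250489187256274
```

```bash
python3 - <<'E'
from h import *
B=.0168; p=bot.read_position(); f0=-3.0; drop=False; log=[]
for i in range(24):
    p[2]-=.001; bot.move_linear(p,speed=.03)
    f=bot.read_ft_force(); g=f[2]-f0; bz=bot.read_position()[2]+B
    log.append((round(bz*1e3,1),*np.round([f[0],f[1],g],1)))
    if g<3.5: drop=True
    if g>19 or np.hypot(f[0],f[1])>10 or (drop and g>8): break
for l in log: print(*l)
for n in("scene",):
    im=bot.camera(n); cv2.imwrite("pics/s6.png",cv2.resize(im[130:230,255:345,::-1],None,fx=6,fy=6,interpolation=cv2.INTER_CUBIC))
print(bot.read_clock(),bot.read_gripper_width())
E
```

```text
226.0 -1.3 -0.0 8.3
223.6 0.2 -0.5 0.3
223.2 0.0 0.0 -0.6
222.9 -0.4 0.2 -0.2
222.1 -0.7 0.9 -0.1
221.0 0.1 -0.0 0.0
220.0 0.1 -0.4 0.1
219.0 -0.0 0.0 0.2
218.1 -0.1 -0.6 0.0
217.3 1.1 0.2 1.0
216.5 0.0 0.5 2.9
215.5 -2.2 0.7 5.7
214.6 -2.9 -0.2 9.4
37.8583 0.10797737378329847
```

View pics/s6.png

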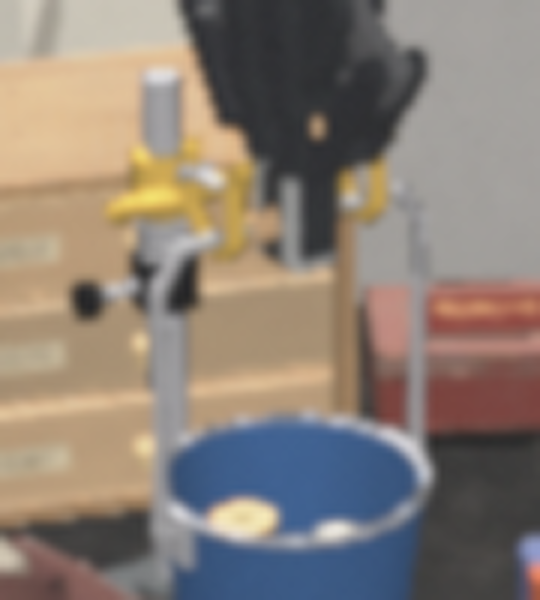

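```bash
python3 - <<'E'
from h import *
s=np.load("stand.npy"); us=np.array([np.cos(s[2]),np.sin(s[2]),0])
p=bot.read_position(); p[2]+=.0018; bot.move_linear(p,speed=.02); print(bot.read_ft_force().round(1))
bot.set_gripper(.35); print(bot.read_ft_force().round(1))
p[2]+=.10; print(bot.move_linear(p,speed=.06,until_force=5))
p=bot.read_position(); p[2]=.37; bot.move_linear(p-.03*us,speed=.1); bot.wait(.5)
E=wristE(); im=bot.camera("wrist")
print(bot.read_ft_force().round(1),bot.read_clock())
c=bot.calibration("wrist"); print(project(pose2(*s[:3],[[0,0,s[3]]]),c,E))
m=project(pose2(*s[:3],[[0,0,s[3]]]),c,E)[0].astype(int)
y0,x0=max(m[1]-75,0),max(m[0]-90,0)
A=cv2.resize(im[y0:y0+150,x0:x0+160,::-1],(480,450),interpolation=cv2.INTER_CUBIC)
im2=bot.camera("scene"); Bc=cv2.resize(im2[135:235,265:336,::-1],(320,450),interpolation=cv2.INTER_CUBIC)
cv2.imwrite("pics/v7.png",np.hstack([A,Bc]))
E
```

```text
[ 0.9 -0.4  1.5]
[0.2 0.5 0.6]
False
[-0.  -0.2 -0. ] 41.7417
[[244.86191781 193.93053795]]
```

View pics/v7.png

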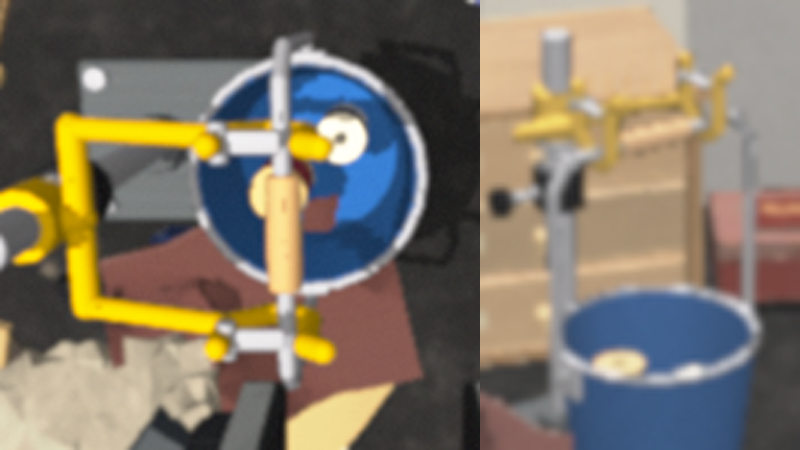

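```bash
python3 - <<'E'
from h import *
s=np.load("stand.npy"); us=np.array([np.cos(s[2]),np.sin(s[2]),0])
im=bot.camera("wrist")[:,:,::-1]
A=cv2.resize(im[150:190,210:275],(650,400)[:2] and (390,240),interpolation=cv2.INTER_CUBIC)
Bc=cv2.resize(im[215:255,210:275],(390,240),interpolation=cv2.INTER_CUBIC)
p=bot.read_position()
bot.move_linear(p-.12*us+[0,-.1,.02],speed=.15); bot.goto_joints([-1.446,.326,-.193,1.052,0,-1.57]); bot.wait(1)
sc=bot.camera("scene")[:,:,::-1]
C=cv2.resize(sc[140:185,270:330],(400,300),interpolation=cv2.INTER_CUBIC)
D=cv2.resize(sc[130:350,140:390],(380,300),interpolation=cv2.INTER_CUBIC)
cv2.imwrite("pics/v8.png",np.vstack([np.hstack([A,Bc]),np.hstack([C,D])]))
bot.camera("top")
for n in("scene","top"):
  for t in("pail","glass_jar","brush","jack","clamp","cream_spool"):
    print(n,t,[(np.round(d["bbox"]).tolist(),round(d["confidence"],2)) for d in bot.search_frame(n,t)[:1]])
print(bot.read_clock())
E
```

```text
scene pail [([278.0, 162.0, 46.0, 84.0], 0.59)]
scene glass_jar [([158.0, 279.0, 35.0, 47.0], 0.84)]
scene brush [([195.0, 300.0, 48.0, 52.0], 0.95)]
scene jack [([296.0, 281.0, 67.0, 42.0], 0.78)]
scene clamp [([354.0, 237.0, 27.0, 15.0], 0.69)]
scene cream_spool [([322.0, 252.0, 14.0, 33.0], 0.66)]
top pail [([307.0, 167.0, 53.0, 39.0], 0.7)]
top glass_jar [([191.0, 184.0, 21.0, 22.0], 0.95)]
top brush [([204.0, 210.0, 16.0, 52.0], 0.84)]
top jack [([261.0, 255.0, 56.0, 15.0], 0.66)]
top clamp [([353.0, 223.0, 30.0, 10.0], 0.79)]
top cream_spool [([310.0, 228.0, 15.0, 13.0], 0.43)]
46.825
```

View pics/v8.png

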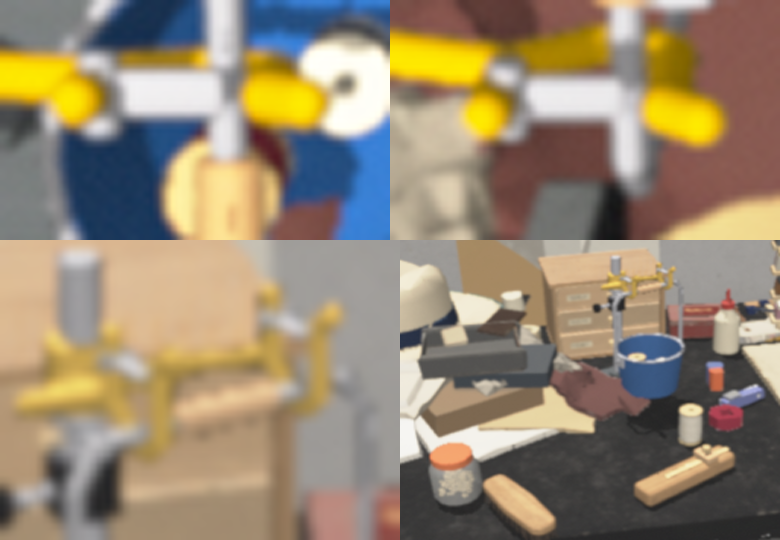

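Both gates lie level across their throats with the bar low in the hooks beneath them. The pail hangs free, and the bystanders are where they were. I'm handing the job in.

```bash
python3 -c "
from cell import bot
bot.close_job()"
```

```text
the job is handed in; nothing more can be done
```

The pail is hanging by its bail in the twin hook with both gates shut, and I handed the job in at 46.8 s.

- **Swinging the bail:** I gripped the sleeve and turned the bail upright with the pail standing. I had to let go and regrip once first, because my first grip would have run into the last joint's range. My arc radius was slightly small, so I pressed inward on the bail with up to about 11 N. I corrected the path by feel. At upright the upward pull briefly neared the pail's weight, so it may have been lightly lifted. I then lowered it about 0.6 mm until the bench took the load. The pictures showed it still standing where it was.
- **Hanging the pail:** I lowered the bar about 3 mm to the tip side of the stand's origin. The push on the gates rose to about 8–9 N and dropped to zero in one clean step. The bar then seated about 217 mm up, and I pressed with about 9 N before letting go.
- **Last checks:** The last pictures show both gates level above the bar and the pail hanging, with the arm well clear. The jar, brush, jack, clamp and spool were found within a few pixels of their first positions. I did not tug upward to test the gates. None of the checks failed or disagreed.

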